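Slide the lid home over the salt well

ROBOT

A 7-joint arm with a two-finger parallel gripper is mounted at the origin on a cart in front of the work surface, level with it; the furniture and walls round the work are solid. World frame = base frame: x ahead of the robot, y to its left, z up, the work surface at z = 0. Lengths are in m, angles in rad, forces in N, time in s.
With the tool pointing down it reaches from about 0.425 to 0.925 m from the base axis. Payload 6.8 kg.
Tool frame: the origin (TCP) lies on the centre line of the jaws, within the pads' length; the fingertips stand 8 mm ahead of it and the grasp point (between the pads) lies 11 mm behind it (bot.tips_ahead is the distance from the TCP to the fingertips, in m); z points along the fingers, y is the line along which they close (so a half turn about z gives the same grasp; the last joint's range is limited). The gripper opens to 85 mm and grips with 20 to 120 N. Pads are 22 mm wide; open, the fingers measure 114 mm over their backs; the gripper's body (76 mm by 85 mm) begins 54 mm behind the grasp point. The pads swing forward as they close: fully open they stand 13 mm farther back than shut.
Start: joints at [1.101, 0.477, 0.022, 1.555, -0.011, 1.109, -0.083], TCP at [0.239, -0.631, 0.206] pointing down, gripper open.
Joint ranges: [-2.96, 2.96], [-0.34, 2.1], [-1.41, 1.46], [0.24, 2.44], [-1.37, 4.51], [0.17, 1.92], [-2.96, 2.96]. Speed limits (rad/s): [2.39, 2.39, 3.14, 3.14, 3.14, 3.14, 3.14].

INTERFACE

Orientations are given as a unit quaternion [w, x, y, z].
In Python, from station import bot gives the robot as it stands.
- The arm moves only by the tool send_rows, never from a script. Its argument "deltas" is text: rows parted by semicolons, each of 4 numbers parted by spaces: the shift along the tool's x, y, z in m, then the turn about the tool's z in degrees. In form: x y z spin; .... A call has 1 to 5 rows; each row is the pose to reach, as a shift and turn from the pose commanded when the call began, along the tool's axes at that moment; what a row does not reach only later rows make up. A row lasts 1/10 s, in which the tool goes at most 50 mm and 8.59 degrees, less where a joint would pass 70% of its speed; a pose out of reach is approached as far as the arm can. A call with a gripper value outside its range is refused whole. "claw" is the opening, from 0 (shut) to 1 (fully open), set as the call begins (left out, the last holds). The fingers move at their own pace and stop on an object; "force" is the grip in N (left out, the last holds). Time passes only in rows, so rows that repeat a pose let the fingers close. It gives the time, the measured TCP pose, the force, the opening and the grip force at its end, in the units of the state.
- bot.get_obs(): the state, without advancing time (a new reading comes with each control period).
- bot.read_camera(name): name is "side" or "top" or "wrist"; returns a dict with "img" (384x512x3 uint8, red, green, blue), "depth" (384x512 float32, m along the optical axis (not along the pixel's ray), 0 where there is no reading), "fx", "fy", "cx", "cy" (pixels), "camera_from_world" (4x4, takes a point from world to camera coordinates). Camera axes: x right, y up, looking along -z (the intrinsics and any distortion apply to the point x, -y, -z); pixel columns grow to the right and rows downward; lengths in m; the calibration is good to about 2 mm. A picture is of the moment at which its call begins.
- bot.hand_in(): hands the job in; it is judged then, once.
Trained networks look in a picture, given as the dict that the camera call returned (one of the last four; its "shot" number tells which), for a name from the list of things; names that differ only in an ending like _2 or _b are one class to them, and where a whole thing is asked for, a point or a joint stands for the part that bears it (a point fixed in the world has none). Each returns a list of dicts, best first, with "confidence" (0 to 1); they miss things now and then, are a little off and sometimes report something else, mostly with a low value. They report only what shows in the picture. A call takes as long as a camera call. They do not tell look-alikes from the thing itself.
- bot.masks_of(picture, query): "mask" (384x512 bool, what is visible of it).
- bot.landmark_of(picture, query): "xyz" ([x, y, z] in m, in world coordinates, good to about 4 mm: a listed point, or the origin of a listed thing).
The state is a dict: "t": time; "q": joint angles; "joint_vel": joint speeds; "joint_torque": joint torques, N m; "eef_pos": TCP position; "tool_rot": TCP orientation; "contact_force": force on the tool from outside, world axes, zero at the start; "torque": the same for the moment, N m; "gripper_width": opening from 0.0 (shut) to 1.0 (fully open); "grasp_force": force on a finger pad.
Only numpy, scipy, OpenCV 4.12 (cv2) and the standard library are available. Lean on these libraries where they do the work, as an engineer would, in place of code of your own. Each camera call takes 0.05 s, during which the arm holds its last target. There are 200 camera calls.

TASK

Close the salt well in the slate slab: pick the round lid up by its knob, set it flat on the plain end of the slab, then slide it along the slab, never lifting it over the middle or the well, until it drops into the shallow pocket round the well. Work gently, so that the lid is never pressed or jammed hard against the slab, leave the lid lying fully down in its pocket with the knob let go, and do not disturb the jars and mills nearby.

Things in the scene. Friction and masses are not known exactly. Their poses are not given: they have to be found in the camera images.
- lid: Loose round lid: pale wood disc 96 mm across, 12 mm thick, felt under it, with an upright round brass knob in its centre, 24 mm in diameter, from 12 to 42 mm above the underside. Weighs 0.17 to 0.35 kg. Starts on the worktop to the right of the tray. Origin: centre of the underside; z up along the knob.
- tray: Fixed oak tray, 374 mm long (x) by 183 mm (y), rim top 22 mm high. Origin: centre of underside, z up; +x runs from the plain end (robot's right) to the well end (left). In it lies a dark slate slab 290 x 160 mm, top 34 mm above the origin. The slab fits closely in y but may lie up to 30 mm off either way in x, unmeasured; no push under 60 N shifts it. Its rubber feet give 1 mm per 10 N.
- plain_end (a point): Point at slab-top height over the plain end of the slab, where the lid can be set down: tray x = -80 mm, y = 0, z = 34 mm. Axes as the tray's.
- well_about (a point): About where the pocket is: tray x = 55 mm, y = 0, z = 34 mm (slab top). The true centre is up to 30 mm away along the tray's x, as the slab lies. Pocket: round, 101 mm across (2.5 mm clearance round the lid), 7 mm deep, round an open well 71 mm across. The lid drops only within 2.5 mm of its centre; seated, its origin is 27 mm above the tray's, sliding on the slab 34 mm.
- pepper_mill: Bystander: turned wooden pepper mill, 58 x 58 x 165 mm, standing upright behind on the right; origin centre of underside.
- salt_shaker: Bystander: small clear shaker with grey top, 44 x 44 x 90 mm, standing upright behind on the right; origin centre of underside.
- jar: Bystander: jar with red lid, 64 x 64 x 97 mm, standing upright on the left; origin centre of underside.
- spice_jar: Bystander: spice jar with green cap, 46 x 46 x 106 mm, standing upright on the left; origin centre of underside.
Mind the look-alikes: they are no part of the job. Leave any blue look-alike of the lid alone.

How it is judged:
By the outcome, as a careful person would: the job done as asked, in the order asked, and still so for the second after the job is handed in, with the robot touching nothing.
It also fails if it takes over 72 s, if anything falls off the work surface, if the arm or the gripper's body presses on something with over 40 N, if the wrist force passes 120 N, or if a joint passes its speed limit or range.

## Working session

There is one attempt and no reset: what is moved stays moved. The work goes in short steps, Python scripts to look and compute and a tool call to move; the robot and the scene stay as the last step left them, time stands still between calls to the robot, and variables do not carry over. Pictures are saved under pics/ and viewed, at most 10 in all, crops included, and the job is handed in when it is done.

Besides the shell and the picture viewer there is one more tool, called after ">>>" by a JSON object that holds its "api" and its "payload". send_rows: Moves the arm, as the interface text tells. Its arguments: {"type":"object","properties":{"deltas":{"type":"string"},"claw":{"type":"number"},"force":{"type":"number"}},"required":["deltas"]}

```bash
mkdir -p pics; cat > h.py <<'E'
import numpy as np, cv2
from station import bot
def world(p,u,v,d):
    c=np.stack([(u-p["cx"])/p["fx"]*d,-(v-p["cy"])/p["fy"]*d,-d,np.ones_like(d)],-1)
    return (c@np.linalg.inv(p["camera_from_world"]).T)[...,:3]
def cloud(p):
    v,u=np.mgrid[:384,:512].astype(float); return world(p,u,v,p["depth"].astype(float))
def save(p,n,crop=None,s=1):
    im=p["img"][...,::-1]
    if crop: a,b,c,d=crop; im=im[b:d,a:c]
    cv2.imwrite("pics/"+n,cv2.resize(im,None,fx=s,fy=s,interpolation=cv2.INTER_CUBIC))
E
python3 - <<'E'
from h import *
ps={n:bot.read_camera(n) for n in("top","side")}
cv2.imwrite("pics/a.png",cv2.resize(np.vstack([ps["top"]["img"],ps["side"]["img"]])[...,::-1],None,fx=.78,fy=.78))
for n,p in ps.items():
    for q in("lid","tray","plain_end","well_about","pepper_mill","salt_shaker","jar","spice_jar"):
        print(n,q,[(np.round(r["xyz"],4).tolist(),round(r["confidence"],2)) for r in bot.landmark_of(p,q)])
o=bot.get_obs();print(o)
E
```

```text
top lid [([0.4587, -0.1264, -0.0037], 0.93), ([0.5241, -0.2866, -0.005], 0.84)]
top tray [([0.4929, 0.156, -0.0024], 0.65)]
top plain_end [([0.4845, 0.0781, 0.0348], 0.58), ([0.5222, -0.281, -0.0057], 0.2)]
top well_about [([0.489, 0.2094, 0.0308], 0.91)]
top pepper_mill [([0.6949, -0.2223, -0.0016], 0.77)]
top salt_shaker [([0.7282, -0.0812, -0.0056], 0.61)]
top jar [([0.4383, 0.4541, -0.001], 0.63), ([0.4931, 0.1552, -0.0002], 0.32)]
top spice_jar [([0.5579, 0.4665, 0.0015], 0.56)]
side lid [([0.4554, -0.1261, -0.0014], 0.94), ([0.5183, -0.2881, -0.0008], 0.56)]
side tray [([0.4877, 0.1573, -0.0031], 0.83)]
side plain_end [([0.4886, 0.0788, 0.0316], 0.77), ([0.7351, -0.0779, -0.003], 0.73)]
side well_about [([0.4951, 0.2131, 0.0304], 0.8)]
side pepper_mill [([0.6929, -0.2203, -0.0056], 0.71)]
side salt_shaker [([0.7356, -0.0764, -0.0054], 0.65)]
side jar [([0.4407, 0.4544, -0.0002], 0.76), ([0.5202, -0.2878, -0.0001], 0.17)]
side spice_jar [([0.5521, 0.4627, 0.0021], 0.83)]
{'t': 0.9, 'q': array([ 1.10090032,  0.47695713,  0.02243691,  1.55540164, -0.01152998,
        1.10929552, -0.08313468]), 'joint_vel': array([-1.60896503e-03,  6.89166542e-04,  1.40461090e-03, -4.54230273e-05,
        7.83360279e-04, -6.67711559e-04,  1.93547266e-03]), 'joint_torque': array([ 1.45902318e-04, -5.96311319e+01,  1.60634458e+00, -2.81545275e+01,
        1.23885280e-02,  1.64071062e-03, -4.05541307e-07]), 'eef_pos': array([ 0.2389209 , -0.63132462,  0.20573669]), 'tool_rot': array([2.93425723e-05, 9.83691696e-01, 1.79862854e-01, 2.06014668e-05]), 'contact_force': array([ 0.20427632, -0.37871646,  0.31745547]), 'torque': array([-0.05407811,  0.02764642, -0.0138495 ]), 'grasp_force': 0.0, 'gripper_width': 1.0040337656548877}
```

View pics/a.png

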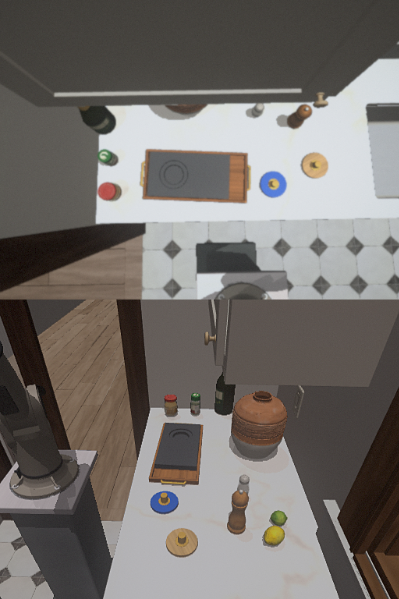

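The wooden lid is at px (315,165) in the top view, on the right, and the blue look-alike is at (273,184). The slab lies toward the left in the tray, and the pocket is at (174,174). Next I measure the tray yaw, the slab ends and the cabinet height.

```bash
python3 - <<'E'
from h import *
print(bot.tips_ahead)
for n in("top","side"):
    p=bot.read_camera(n);W=cloud(p);ok=p["depth"]>0
    i=p["img"].astype(int)
    for r in bot.masks_of(p,"tray")[:1]:
        m=r["mask"]&ok; 
        rect=cv2.minAreaRect(W[m&(W[...,2]>.012)][:,:2].astype(np.float32));print(n,"tray",rect)
        s=m&(W[...,2]>.029)&(W[...,2]<.04)
        print(n,"slab",s.sum(),np.median(W[s][:,2]),cv2.minAreaRect(W[s][:,:2].astype(np.float32)), np.percentile(W[s][:,1],[.5,99.5]))
    for r in bot.masks_of(p,"lid"):
        m=r["mask"]&ok;P=W[m];d=P[(P[:,2]>.008)&(P[:,2]<.018)];k=P[P[:,2]>.035]
        print(n,"lid",r["confidence"],np.median(i[m],0),cv2.minEnclosingCircle(d[:,:2].astype(np.float32)),np.median(k,0) if len(k) else 0)
    a=ok&(W[...,2]>.25)&(W[...,0]>.3)&(W[...,0]<1)&(abs(W[...,1])<.7)
    if a.any(): print(n,"cab",np.percentile(W[a],[0.5,5,50,99],axis=0))
    if n=="side":
        b=ok&(W[...,0]>.75)&(W[...,0]<1.2)&(W[...,2]>.4)&(abs(W[...,1])<.5);print(np.percentile(W[b],[1,5,50],axis=0) if b.any() else 0)
E
```

```text
0.008
top tray ((0.49086564779281616, 0.1556195467710495), (0.3996787369251251, 0.18335454165935516), 86.67437744140625)
top slab 4789 0.03323031679090693 ((0.49238207936286926, 0.179605633020401), (0.29003968834877014, 0.16039110720157623), 86.76565551757812) [0.03514784 0.32409094]
top lid 0.97 [ 88. 126. 215.] ((0.4554862678050995, -0.1260419487953186), 0.04795072600245476) [ 0.45531586 -0.12585786  0.04097831]
top lid 0.72 [206. 171. 123.] ((0.5219110250473022, -0.28306853771209717), 0.04776473343372345) [ 0.5220349  -0.28336289  0.04046613]
top cab [[ 0.30728748 -0.17292397  0.26309127]
 [ 0.37713256 -0.10242165  0.36460742]
 [ 0.60723433  0.2202211   0.69901484]
 [ 0.62192614  0.52120203  0.85666922]]
side tray ((0.49360528588294983, 0.15615203976631165), (0.40252482891082764, 0.18295754492282867), 86.70146179199219)
side slab 2407 0.03473275137350795 ((0.4950193762779236, 0.1817932426929474), (0.29897940158843994, 0.16037283837795258), 86.62291717529297) [0.03190792 0.32532984]
side lid 0.93 [166. 136.  98.] ((0.52550208568573, -0.2837159037590027), 0.04921159893274307) [ 0.52517851 -0.28651877  0.04181005]
side lid 0.7 [ 61.  88. 161.] ((0.4587242901325226, -0.12650848925113678), 0.048706427216529846) [ 0.45837483 -0.12935098  0.04184543]
side cab [[ 0.31048022 -0.43062986  0.25215123]
 [ 0.40268459 -0.39557748  0.27268985]
 [ 0.84996303 -0.18112132  0.50004658]
 [ 0.96360909  0.52492286  0.65823911]]
[[ 0.75315639 -0.38443996  0.40334607]
 [ 0.765677   -0.34056542  0.41719412]
 [ 0.90493344 -0.18180044  0.54866999]]
```

>>> {"api": "send_rows", "payload": {"deltas": "0.043 -0.025 0 5; 0.086 -0.05 0 10; 0.13 -0.075 0 15; 0.173 -0.1 0 20; 0.216 -0.124 0 24", "claw": 1}}

```text
t: 1.7
eef_pos: [0.3981, -0.4372, 0.206]
tool_rot: [0.0, 1.0, -0.03, 0.0]
contact_force: [0.8, 0.6, 0.5]
gripper_width: 1.003
grasp_force: 0.0
```

```bash
cat >> h.py <<'E'
from scipy.spatial.transform import Rotation as R
def totool(x,y,z,yaw=None):
    o=bot.get_obs();q=o["tool_rot"];r=R.from_quat([q[1],q[2],q[3],q[0]])
    a=r.as_matrix()[:,0];cur=np.degrees(np.arctan2(a[1],a[0]))
    print("pos",np.round(o["eef_pos"],4),"yawx",round(cur,2),"F",np.round(o["contact_force"],1),"w",round(float(o["gripper_width"]),3),"t",o["t"])
    print("delta",np.round(r.inv().apply(np.array([x,y,z])-o["eef_pos"]),4),"spin",None if yaw is None else round(cur-yaw,2))
E
python3 -c "
from h import *
totool(.5235,-.284,.2,-3.3)"
```

```text
pos [ 0.3981 -0.4372  0.206 ] yawx -3.47 F [0.8 0.6 0.5] w 1.003 t 1.7
delta [ 0.1159 -0.1605  0.006 ] spin -0.17
```

>>> {"api": "send_rows", "payload": {"deltas": "0.029 -0.04 0.01 0; 0.058 -0.08 0.02 0; 0.087 -0.12 0.03 0; 0.116 -0.16 0.04 0; 0.116 -0.16 0.04 0"}}

```text
t: 2.2
eef_pos: [0.5266, -0.2771, 0.1645]
tool_rot: [-0.002, 1.0, -0.023, 0.0]
contact_force: [-0.6, 0.2, 0.8]
gripper_width: 1.001
grasp_force: 0.0
```

```bash
python3 - <<'E'
from h import *
p=bot.read_camera("wrist");save(p,"w1.png");W=cloud(p);ok=p["depth"]>0
for r in bot.masks_of(p,"lid"):
    m=r["mask"]&ok;P=W[m];k=P[(P[:,2]>.036)&(P[:,2]<.05)];d=P[(P[:,2]>.008)&(P[:,2]<.018)]
    print(r["confidence"],[cv2.minEnclosingCircle(a[:,:2].astype(np.float32)) for a in(k,d) if len(a)>5],np.median(k,0))
totool(.5235,-.284,.1,-3.3)
E
```

```text
0.85 [((0.5233430862426758, -0.28436121344566345), 0.011984274722635746), ((0.5231513381004333, -0.2844175398349762), 0.048035286366939545)] [ 0.52441413 -0.28439413  0.04271386]
0.68 [((0.45670565962791443, -0.1270771324634552), 0.012271041981875896), ((0.45694461464881897, -0.12713415920734406), 0.048089079558849335)] [ 0.45829434 -0.12834221  0.04267708]
pos [ 0.5229 -0.284   0.1654] yawx -3.05 F [-0.1 -1.3 -0.3] w 0.997 t 2.3
delta [ 0.0006 -0.      0.0654] spin 0.25
```

View pics/w1.png

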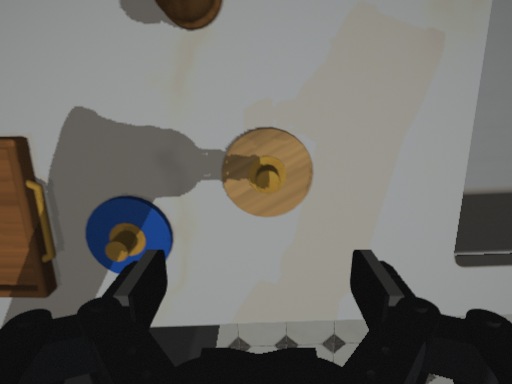

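Wooden lid centred at px (267,172), with the knob at (0.5233,-0.2844); the blue lid is at (128,235), clear of the fingers. Descending.

>>> {"api": "send_rows", "payload": {"deltas": "0.0005 0 0.04 0; 0.0005 0 0.08 0; 0.0005 0 0.115 0; 0.0005 0 0.135 0; 0.0005 0.0005 0.141 0", "claw": 1}}

```text
t: 2.8
eef_pos: [0.5197, -0.2876, 0.0226]
tool_rot: [-0.0, 1.0, -0.03, -0.002]
contact_force: [-1.6, -0.1, 0.0]
gripper_width: 0.999
grasp_force: 0.0
```

>>> {"api": "send_rows", "payload": {"deltas": "0 0 0 0; 0 0 0 0; 0 0 0 0; 0 0 0 0; 0 0 0 0", "claw": 0.2, "force": 30}}

```text
t: 3.3
eef_pos: [0.5229, -0.2865, 0.0255]
tool_rot: [0.0, 1.0, -0.029, 0.001]
contact_force: [-0.7, 0.7, 1.1]
gripper_width: 0.201
grasp_force: 0.0
```

>>> {"api": "send_rows", "payload": {"deltas": "0 0 0 0; 0 0 0 0; 0 0 0 0; 0 0 0 0; 0 0 0 0", "claw": 0, "force": 30}}

```text
t: 3.8
eef_pos: [0.5224, -0.2863, 0.0246]
tool_rot: [-0.0, 1.0, -0.029, -0.0]
contact_force: [0.6, -0.3, 0.5]
gripper_width: -0.0
grasp_force: 0.0
```

```bash
python3 - <<'E'
from h import *
a=bot.read_camera("wrist");b=bot.read_camera("side")
cv2.imwrite("pics/c.png",np.hstack([cv2.resize(a["img"],(400,300)),cv2.resize(b["img"][200:384,130:360],(400,300))])[...,::-1])
print(bot.get_obs()["gripper_width"])
for p in(a,b):
    for r in bot.masks_of(p,"lid"):
        m=r["mask"]&(p["depth"]>0);P=cloud(p)[m];print(r["confidence"],np.median(p["img"][m],0),np.median(P,0),np.percentile(P[:,2],98))
E
```

```text
0.00123407954154738
0.87 [137. 108.  68.] [ 0.53457131 -0.28508262  0.01301055] 0.04264603396844756
0.67 [19. 41. 68.] [ 0.46900571 -0.13824263  0.01321386] 0.042943533282407985
0.96 [161. 131.  93.] [ 0.52723254 -0.29407074  0.0126538 ] 0.042042975432628825
0.93 [ 52.  64. 106.] [ 0.44473494 -0.1374369   0.01301977] 0.04365836145135498
```

View pics/c.png

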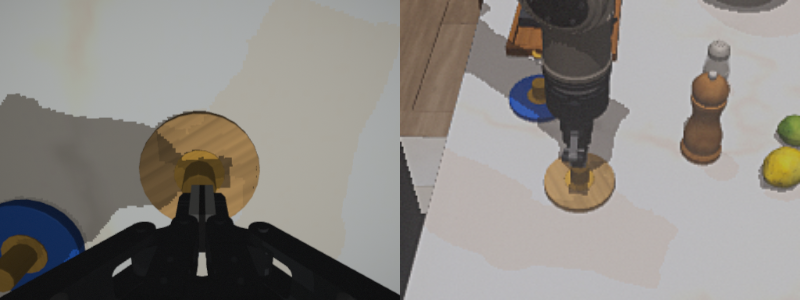

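```bash
python3 - <<'E'
from h import *
p=bot.read_camera("wrist");W=cloud(p)
for r in bot.masks_of(p,"lid")[:1]:
    P=W[r["mask"]&(p["depth"]>0)];k=P[(P[:,2]>.038)&(P[:,2]<.045)];d=P[(P[:,2]>.008)&(P[:,2]<.018)]
    print([cv2.minEnclosingCircle(a[:,:2].astype(np.float32)) for a in(k,d)],len(k))
for v in range(205,330,10):
    print(v,[(np.round(W[v,u],3).tolist()) for u in(250,262)])
# side view fingers
p=bot.read_camera("side");W=cloud(p);D=np.linalg.norm(W[...,:2]-[.523,-.286],axis=-1)
for z in np.arange(.014,.1,.006):
    s=(D<.05)&(W[...,2]>z)&(W[...,2]<z+.006)
    if s.any(): print(round(z,3),s.sum(),np.round(W[s].min(0),3),np.round(W[s].max(0),3),np.median(p["img"][s],0))
totool(.523,-.285,.1,-3.3)
E
```

```text
[((0.5242571830749512, -0.28427422046661377), 0.011875704862177372), ((0.5234621167182922, -0.2844628095626831), 0.04809843748807907)] 656
205 [[0.535, -0.282, 0.013], [0.535, -0.289, 0.013]]
215 [[0.535, -0.283, 0.029], [0.534, -0.289, 0.027]]
225 [[0.534, -0.283, 0.042], [0.534, -0.289, 0.042]]
235 [[0.529, -0.283, 0.043], [0.529, -0.289, 0.043]]
245 [[0.534, -0.283, 0.064], [0.533, -0.289, 0.063]]
255 [[0.533, -0.284, 0.073], [0.534, -0.289, 0.074]]
265 [[0.534, -0.284, 0.082], [0.533, -0.289, 0.081]]
275 [[0.533, -0.284, 0.088], [0.533, -0.289, 0.088]]
285 [[0.534, -0.284, 0.096], [0.529, -0.288, 0.088]]
295 [[0.535, -0.284, 0.103], [0.525, -0.288, 0.089]]
305 [[0.533, -0.284, 0.105], [0.52, -0.288, 0.089]]
315 [[0.524, -0.284, 0.1], [0.514, -0.288, 0.087]]
325 [[0.521, -0.284, 0.1], [0.437, -0.284, 0.0]]
0.014 156 [ 0.479 -0.33   0.014] [ 0.567 -0.241  0.02 ] [164.  134.   83.5]
0.02 16 [ 0.514 -0.297  0.021] [ 0.535 -0.287  0.026] [83.  69.  55.5]
0.026 17 [ 0.514 -0.295  0.026] [ 0.535 -0.289  0.032] [85. 72. 57.]
0.032 16 [ 0.514 -0.295  0.032] [ 0.535 -0.288  0.038] [82. 70. 55.]
0.038 37 [ 0.514 -0.295  0.038] [ 0.535 -0.277  0.044] [99. 81. 58.]
0.044 4 [ 0.517 -0.294  0.044] [ 0.53  -0.289  0.045] [108.5  86.   55.5]
0.05 3 [ 0.514 -0.293  0.054] [ 0.533 -0.29   0.054] [82. 77. 75.]
0.056 11 [ 0.512 -0.298  0.056] [ 0.535 -0.287  0.061] [71. 66. 68.]
0.062 11 [ 0.519 -0.3    0.062] [ 0.535 -0.287  0.068] [56. 54. 55.]
0.068 4 [ 0.517 -0.299  0.068] [ 0.528 -0.298  0.069] [55.  51.  50.5]
0.074 1 [ 0.535 -0.286  0.075] [ 0.535 -0.286  0.075] [86. 78. 73.]
0.092 3 [ 0.535 -0.298  0.093] [ 0.535 -0.295  0.098] [64. 64. 64.]
0.098 8 [ 0.526 -0.3    0.099] [ 0.535 -0.295  0.104] [52.5 52.  53.5]
pos [ 0.5225 -0.2863  0.0247] yawx -3.27 F [-0.3 -0.2  0.1] w 0.001 t 4.15
delta [ 0.0004 -0.0013 -0.0753] spin 0.03
```

Both cameras show the shut fingertips at z≈0.055, above the 0.042 knob top. So the tips stand about 38 mm higher than the reported TCP z implies. I'll open, lower under camera check and correct.

>>> {"api": "send_rows", "payload": {"deltas": "0 0 0 0; 0 0 0 0; 0 0 0 0; 0 0 0 0; 0 0 0 0", "claw": 0.6}}

```text
t: 4.65
eef_pos: [0.5225, -0.2863, 0.0247]
tool_rot: [0.0, 1.0, -0.029, 0.0]
contact_force: [-0.6, 0.6, 0.3]
gripper_width: 0.599
grasp_force: 0.0
```

>>> {"api": "send_rows", "payload": {"deltas": "0.0005 -0.001 0.006 0; 0.0005 -0.002 0.012 0; 0.0005 -0.002 0.018 0; 0.0005 -0.002 0.022 0; 0.0005 -0.002 0.022 0", "claw": 0.6}}

```text
t: 5.15
eef_pos: [0.5225, -0.2841, 0.0018]
tool_rot: [-0.0, 1.0, -0.029, -0.001]
contact_force: [-0.9, -0.2, -0.2]
gripper_width: 0.598
grasp_force: 0.0
```

```bash
python3 - <<'E'
from h import *
a=bot.read_camera("wrist");b=bot.read_camera("side")
cv2.imwrite("pics/d.png",np.hstack([cv2.resize(a["img"],(400,300)),cv2.resize(b["img"][280:340,190:270],(400,300))])[...,::-1])
totool(.523,-.2845,.1,-3.3)
W=cloud(b);D=np.linalg.norm(W[...,:2]-[.523,-.286],axis=-1)
for z in np.arange(.014,.08,.005):
    s=(D<.045)&(W[...,2]>z)&(W[...,2]<z+.005)
    if s.any(): print(round(z,3),s.sum(),np.round(W[s].min(0),3),np.round(W[s].max(0),3),np.median(b["img"][s],0))
E
```

```text
pos [ 0.523  -0.2843  0.0025] yawx -3.28 F [-0.2  0.1  0.1] w 0.599 t 5.25
delta [-0.      0.0002 -0.0975] spin 0.02
0.014 104 [ 0.482 -0.328  0.014] [ 0.565 -0.249  0.017] [160.5 132.5  94. ]
0.019 1 [ 0.535 -0.291  0.022] [ 0.535 -0.291  0.022] [84. 68. 52.]
0.024 2 [ 0.535 -0.29   0.025] [ 0.535 -0.289  0.026] [83.  70.  53.5]
0.029 2 [ 0.535 -0.289  0.03 ] [ 0.535 -0.288  0.033] [83.  71.5 57.5]
0.034 7 [ 0.513 -0.316  0.034] [ 0.533 -0.256  0.039] [74. 75. 68.]
0.039 17 [ 0.513 -0.322  0.039] [ 0.535 -0.257  0.044] [67. 62. 59.]
0.044 7 [ 0.516 -0.324  0.044] [ 0.533 -0.312  0.049] [61. 57. 54.]
0.049 7 [ 0.516 -0.324  0.05 ] [ 0.527 -0.321  0.053] [56. 52. 54.]
0.054 3 [ 0.516 -0.323  0.055] [ 0.533 -0.312  0.057] [60. 57. 56.]
0.069 1 [ 0.534 -0.321  0.072] [ 0.534 -0.321  0.072] [69. 64. 57.]
0.074 3 [ 0.534 -0.322  0.077] [ 0.536 -0.317  0.077] [66. 61. 57.]
0.079 1 [ 0.536 -0.316  0.079] [ 0.536 -0.316  0.079] [80. 70. 53.]
```

View pics/d.png

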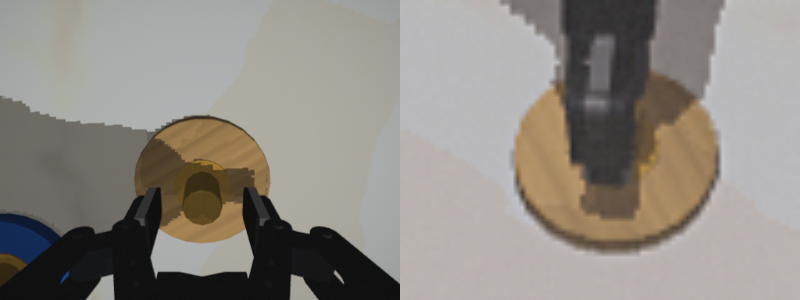

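The jaws straddle the knob (px (203,205) in the left half), and the tips are at z≈0.035. I lower 15 mm more and close.

>>> {"api": "send_rows", "payload": {"deltas": "0 0 0.005 0; 0 0 0.01 0; 0 0 0.013 0; 0 0 0.015 0; 0 0 0.015 0", "claw": 0.6}}

```text
t: 5.75
eef_pos: [0.5229, -0.2842, -0.0127]
tool_rot: [-0.0, 1.0, -0.029, -0.0]
contact_force: [-0.2, 0.2, 0.1]
gripper_width: 0.601
grasp_force: 0.0
```

>>> {"api": "send_rows", "payload": {"deltas": "0 0 0 0; 0 0 0 0; 0 0 0 0; 0 0 0 0; 0 0 0 0", "claw": 0.2, "force": 30}}

```text
t: 6.25
eef_pos: [0.5233, -0.2843, -0.012]
tool_rot: [0.0, 1.0, -0.029, 0.0]
contact_force: [-1.1, 0.1, 2.2]
gripper_width: 0.27
grasp_force: 29.8
```

>>> {"api": "send_rows", "payload": {"deltas": "0 0 -0.01 0; 0 0 -0.03 0; 0 0 -0.055 0; 0 0 -0.08 0; 0 0 -0.095 0"}}

```text
t: 6.75
eef_pos: [0.5236, -0.2847, 0.0848]
tool_rot: [0.0, 1.0, -0.029, 0.001]
contact_force: [0.7, -0.5, -3.2]
gripper_width: 0.268
grasp_force: 29.8
```

>>> {"api": "send_rows", "payload": {"deltas": "-0.003 -0.02 0 0; -0.008 -0.055 0 0; -0.014 -0.095 0 0; -0.02 -0.135 0 0; -0.027 -0.175 0 0"}}

```text
t: 7.25
eef_pos: [0.5055, -0.1066, 0.0827]
tool_rot: [0.0, 1.0, -0.029, -0.0]
contact_force: [0.6, -0.1, -1.9]
gripper_width: 0.267
grasp_force: 29.8
```

>>> {"api": "send_rows", "payload": {"deltas": "-0.006 -0.04 0 0; -0.012 -0.08 0 0; -0.019 -0.12 0 0; -0.024 -0.155 0 0; -0.028 -0.18 0 0"}}

```text
t: 7.75
eef_pos: [0.4877, 0.076, 0.0828]
tool_rot: [-0.0, 1.0, -0.027, -0.0]
contact_force: [0.4, 0.5, -2.7]
gripper_width: 0.27
grasp_force: 29.8
```

```bash
cat >> h.py <<'E'
def slab(p):
    W=cloud(p);ok=p["depth"]>0
    m=bot.masks_of(p,"tray")
    if not m: print("no tray");return
    m=m[0]["mask"]&ok
    s=(m&(W[...,2]>.0305)&(W[...,2]<.0375));P=W[s]
    z=np.median(P[:,2]);r=cv2.minAreaRect(P[:,:2].astype(np.float32))
    print("slab",z,r)
    q=W[ok&(W[...,2]>.022)&(W[...,2]<.0295)&(np.linalg.norm(W[...,:2]-[.497,.235],axis=-1)<.07)]
    if len(q)>30: print("pocket",len(q),cv2.minEnclosingCircle(q[:,:2].astype(np.float32)),np.percentile(q,[1,99],axis=0))
def held(p):
    W=cloud(p);ok=p["depth"]>0
    for r in bot.masks_of(p,"lid"):
        P=W[r["mask"]&ok];
        if len(P)<50: continue
        zt=np.percentile(P[:,2],[5,30,50,90]);d=P[abs(P[:,2]-zt[1])<.006]
        print("lid",r["confidence"],np.median(p["img"][r["mask"]],0),zt,cv2.minEnclosingCircle(d[:,:2].astype(np.float32)))
E
python3 - <<'E'
from h import *
for n in("wrist","top"):
    p=bot.read_camera(n); slab(p); held(p)
    if n=="wrist": save(p,"e.png")
totool(.488,.084,.06,-3.3)
E
```

```text
slab 0.03491981341108466 ((0.4918723702430725, 0.15860514342784882), (0.2488097995519638, 0.15994353592395782), 86.81611633300781)
pocket 5576 ((0.4957717955112457, 0.23580241203308105), 0.05083228275179863) [[0.44741483 0.18856197 0.02252451]
 [0.5444373  0.27383738 0.02932156]]
lid 0.74 [ 43.  93. 187.] [0.00613247 0.01221888 0.012704   0.01405379] ((0.45635050535202026, -0.12436313927173615), 0.04795844480395317)
lid 0.72 [141. 112.  72.] [0.10652076 0.10745909 0.10786043 0.13666859] ((0.48802560567855835, 0.07571587711572647), 0.04801434278488159)
slab 0.033409710067089704 ((0.49275848269462585, 0.18786334991455078), (0.27322816848754883, 0.1602288782596588), 86.7100601196289)
pocket 519 ((0.49560925364494324, 0.2342933714389801), 0.06903010606765747) [[0.43861144 0.17431368 0.02235949]
 [0.54814395 0.28899804 0.02934631]]
lid 0.78 [ 91. 127. 214.] [0.0068423  0.0104388  0.01193551 0.03030057] ((0.45593738555908203, -0.12703999876976013), 0.047933705151081085)
lid 0.62 [103. 102.  92.] [0.01077722 0.02419985 0.03118495 0.03541136] ((0.49218714237213135, 0.19302575290203094), 0.17247658967971802)
lid 0.61 [137. 114.  84.] [0.0953953  0.10488726 0.10588898 0.10925662] ((0.4611932039260864, 0.10456493496894836), 0.026013199239969254)
pos [0.4883 0.072  0.0826] yawx -3.35 F [ 1.  -0.6 -1.9] w 0.268 t 8.05
delta [-0.001  -0.012   0.0226] spin -0.05
```

View pics/e.png

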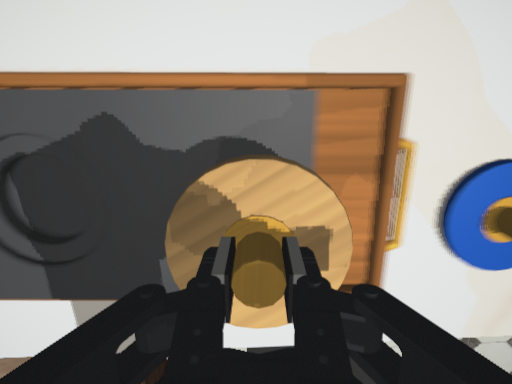

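The lid hangs level at px (258,240) over the plain end, and the pocket is visible at (45,200); its measured centre is (0.4958,0.2358). I lower it softly.

>>> {"api": "send_rows", "payload": {"deltas": "-0.001 -0.005 0.01 0; -0.001 -0.01 0.025 0; -0.001 -0.01 0.04 0; -0.001 -0.01 0.05 0; -0.001 -0.01 0.055 0"}}

```text
t: 8.55
eef_pos: [0.4872, 0.0826, 0.0263]
tool_rot: [0.0, 1.0, -0.029, -0.001]
contact_force: [0.2, 0.2, -2.1]
gripper_width: 0.267
grasp_force: 29.9
```

>>> {"api": "send_rows", "payload": {"deltas": "0 0 0.001 0; 0 0 0.002 0; 0 0 0.003 0; 0 0 0.004 0; 0 0 0.004 0"}}

```text
t: 9.05
eef_pos: [0.4881, 0.0833, 0.0239]
tool_rot: [-0.0, 1.0, -0.029, 0.0]
contact_force: [1.1, -0.2, -2.2]
gripper_width: 0.269
grasp_force: 29.9
```

>>> {"api": "send_rows", "payload": {"deltas": "0 0 0.0005 0; 0 0 0.001 0; 0 0 0.001 0"}}

```text
t: 9.35
eef_pos: [0.488, 0.0833, 0.0227]
tool_rot: [0.0, 1.0, -0.029, 0.0]
contact_force: [-0.0, -0.4, -2.3]
gripper_width: 0.266
grasp_force: 29.9
```

>>> {"api": "send_rows", "payload": {"deltas": "0 0 0.0005 0; 0 0 0.001 0; 0 0 0.001 0"}}

```text
t: 9.65
eef_pos: [0.4881, 0.0832, 0.0217]
tool_rot: [0.0, 1.0, -0.029, 0.0]
contact_force: [-0.1, 0.0, -0.9]
gripper_width: 0.27
grasp_force: 30.1
```

>>> {"api": "send_rows", "payload": {"deltas": "0 0 0.0005 0; 0 0 0.001 0; 0 0 0.001 0"}}

```text
t: 9.95
eef_pos: [0.4881, 0.0832, 0.0211]
tool_rot: [0.0, 1.0, -0.029, 0.0]
contact_force: [-2.7, -0.8, 5.3]
gripper_width: 0.266
grasp_force: 30.8
```

>>> {"api": "send_rows", "payload": {"deltas": "0 0 0 0; 0 0 0 0; 0 0 0 0", "claw": 0.4, "force": 20}}

```text
t: 10.25
eef_pos: [0.4882, 0.0833, 0.0207]
tool_rot: [-0.0, 1.0, -0.029, 0.0]
contact_force: [0.0, 0.5, 0.7]
gripper_width: 0.401
grasp_force: 0.0
```

>>> {"api": "send_rows", "payload": {"deltas": "0 0 -0.0005 0; 0 0 -0.0005 0; 0 0 -0.0005 0; 0 0 -0.0005 0", "claw": 0.2, "force": 20}}

```text
t: 10.65
eef_pos: [0.488, 0.0832, 0.0212]
tool_rot: [0.0, 1.0, -0.029, -0.0]
contact_force: [-0.3, -0.1, -0.2]
gripper_width: 0.267
grasp_force: 22.0
```

```bash
python3 - <<'E'
from h import *
p=bot.read_camera("wrist"); slab(p); held(p)
totool(.4958,.2358,.0215,-3.3)
E
```

```text
slab 0.03470522339581231 ((0.49049121141433716, 0.138545960187912), (0.2088150680065155, 0.16046245396137238), 86.68920135498047)
pocket 4301 ((0.49294304847717285, 0.22769907116889954), 0.048893824219703674) [[0.4465189  0.18864078 0.02313995]
 [0.53634714 0.2408004  0.02916626]]
lid 0.83 [139. 111.  71.] [0.0454945  0.04640438 0.04681912 0.07557808] ((0.4880034327507019, 0.0827721580862999), 0.048290759325027466)
lid 0.66 [18. 34. 63.] [0.00101902 0.0030294  0.00395521 0.00602845] ((0.44851166009902954, -0.08330020308494568), 0.017379894852638245)
pos [0.4881 0.0833 0.0212] yawx -3.27 F [ 0.1  0.3 -1.1] w 0.269 t 10.8
delta [-0.001  -0.1527 -0.0003] spin 0.03
```

>>> {"api": "send_rows", "payload": {"deltas": "0 -0.01 0 0; 0 -0.025 0 0; 0 -0.04 0 0; 0 -0.055 0 0; 0 -0.065 0 0"}}

```text
t: 11.3
eef_pos: [0.4916, 0.151, 0.0212]
tool_rot: [-0.0, 1.0, -0.027, 0.0]
contact_force: [1.1, -1.5, -0.3]
gripper_width: 0.272
grasp_force: 22.0
```

>>> {"api": "send_rows", "payload": {"deltas": "0 -0.01 0 0; 0 -0.02 0 0; 0 -0.03 0 0; 0 -0.035 0 0; 0 -0.035 0 0"}}

```text
t: 11.8
eef_pos: [0.4938, 0.1846, 0.0212]
tool_rot: [-0.001, 1.0, -0.028, 0.0]
contact_force: [1.4, 0.3, -0.3]
gripper_width: 0.27
grasp_force: 21.9
```

```bash
python3 - <<'E'
from h import *
p=bot.read_camera("wrist"); save(p,"f.png");slab(p); held(p)
# pocket centre: fit circle R=50.5mm to the outer edge of the recessed ring
W=cloud(p);q=W[(p["depth"]>0)&(W[...,2]>.02)&(W[...,2]<.0305)&(np.linalg.norm(W[...,:2]-[.4958,.2358],axis=-1)<.065)][:,:2]
from scipy.optimize import least_squares
a=np.arctan2(q[:,1]-.2358,q[:,0]-.4958);r=np.linalg.norm(q-[.4958,.2358],axis=1);E=[]
for t in np.arange(-np.pi,np.pi,.06):
    s=abs(a-t)<.03
    if s.sum()>4 and r[s].max()>.045: E.append(q[s][r[s].argmax()])
E=np.array(E);print(len(E),E.min(0),E.max(0),least_squares(lambda c:np.linalg.norm(E-c,axis=1)-.0503,[.4958,.2358],loss="soft_l1",f_scale=.001).x)
totool(.4958,.2358,.0215,-3.3)
E
```

```text
slab 0.034682565542787314 ((0.49383723735809326, 0.17881453037261963), (0.2922712564468384, 0.16026724874973297), 86.19335174560547)
pocket 6839 ((0.49881190061569214, 0.23930096626281738), 0.050108712166547775) [[0.4611941  0.21085238 0.02266318]
 [0.54449656 0.28391843 0.02921516]]
lid 0.85 [137. 109.  71.] [0.04545178 0.0464582  0.04686986 0.07564102] ((0.49399927258491516, 0.1839459091424942), 0.04817860946059227)
52 [0.45877853 0.20573672] [0.54582384 0.28531887] [0.4955079  0.23500434]
pos [0.4938 0.1831 0.0212] yawx -3.28 F [-0.4  1.4 -1.9] w 0.27 t 11.95
delta [-0.001  -0.0527 -0.0002] spin 0.02
```

View pics/f.png

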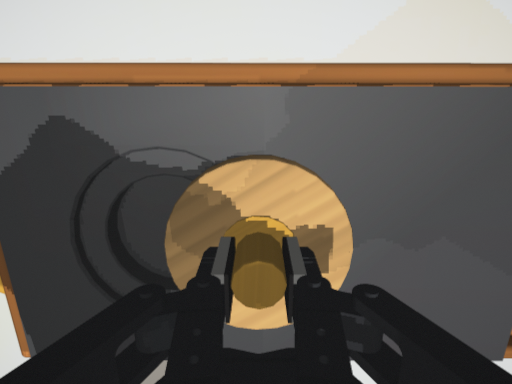

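The lid at px (258,240) lies flat, partly over the pocket's ring at (150,225). The remaining slide is about 51 mm with a 1 mm sideways correction.

>>> {"api": "send_rows", "payload": {"deltas": "0 -0.01 0.0003 0; -0.0005 -0.02 0.0003 0; -0.001 -0.03 0.0003 0; -0.001 -0.04 0.0003 0; -0.001 -0.045 0.0003 0"}}

```text
t: 12.45
eef_pos: [0.4951, 0.23, 0.0209]
tool_rot: [-0.0, 1.0, -0.028, 0.0]
contact_force: [-0.9, -1.8, -0.6]
gripper_width: 0.269
grasp_force: 22.0
```

>>> {"api": "send_rows", "payload": {"deltas": "0 -0.003 0 0; 0 -0.005 0 0; 0 -0.006 0 0; 0 -0.006 0 0"}}

```text
t: 12.85
eef_pos: [0.4955, 0.2341, 0.0208]
tool_rot: [0.0, 1.0, -0.029, -0.0]
contact_force: [0.2, -0.4, -2.3]
gripper_width: 0.268
grasp_force: 21.8
```

```bash
python3 - <<'E'
from h import *
p=bot.read_camera("wrist");held(p)
totool(.4957,.2352,.0215,-3.3)
E
```

```text
lid 0.83 [138. 110.  71.] [0.04508049 0.04597224 0.04637898 0.07521998] ((0.49558645486831665, 0.23375728726387024), 0.04822375997900963)
pos [0.4956 0.2338 0.0208] yawx -3.29 F [ 0.5  0.2 -2.5] w 0.27 t 12.95
delta [ 0.     -0.0014 -0.0007] spin 0.01
```

>>> {"api": "send_rows", "payload": {"deltas": "0 -0.0007 0 0; 0 -0.0014 0 0; 0 -0.0014 0.0005 0; 0 -0.0014 0.001 0; 0 -0.0014 0.001 0"}}

```text
t: 13.45
eef_pos: [0.4956, 0.2354, 0.0198]
tool_rot: [0.0, 1.0, -0.029, -0.0]
contact_force: [0.3, -0.0, -2.0]
gripper_width: 0.269
grasp_force: 21.8
```

>>> {"api": "send_rows", "payload": {"deltas": "0 0 0.0005 0; 0 0 0.001 0; 0 0 0.001 0"}}

```text
t: 13.75
eef_pos: [0.4957, 0.2354, 0.0188]
tool_rot: [0.0, 1.0, -0.029, -0.0]
contact_force: [-0.0, 0.5, -2.9]
gripper_width: 0.27
grasp_force: 21.8
```

The lid is entering the pocket freely. I lower to just above the seat.

>>> {"api": "send_rows", "payload": {"deltas": "0 0 0.001 0; 0 0 0.002 0; 0 0 0.003 0; 0 0 0.0035 0; 0 0 0.0035 0"}}

```text
t: 14.25
eef_pos: [0.4957, 0.2355, 0.0153]
tool_rot: [0.0, 1.0, -0.029, -0.0]
contact_force: [-0.0, -0.1, -2.7]
gripper_width: 0.272
grasp_force: 21.8
```

>>> {"api": "send_rows", "payload": {"deltas": "0 0 0.0003 0; 0 0 0.0006 0; 0 0 0.0006 0"}}

```text
t: 14.55
eef_pos: [0.4957, 0.2355, 0.0148]
tool_rot: [0.0, 1.0, -0.029, -0.0]
contact_force: [0.9, -0.1, -2.9]
gripper_width: 0.272
grasp_force: 21.8
```

>>> {"api": "send_rows", "payload": {"deltas": "0 0 0 0; 0 0 0 0; 0 0 0 0; 0 0 0 0", "claw": 0.6}}

```text
t: 14.95
eef_pos: [0.4959, 0.2356, 0.015]
tool_rot: [-0.0, 1.0, -0.029, 0.0]
contact_force: [-0.1, -0.2, 0.2]
gripper_width: 0.595
grasp_force: 0.0
```

>>> {"api": "send_rows", "payload": {"deltas": "0 0 -0.01 0; 0 0 -0.03 0; 0 0 -0.06 0; 0 0 -0.09 0; 0 0 -0.12 0"}}

```text
t: 15.45
eef_pos: [0.4956, 0.2354, 0.1367]
tool_rot: [-0.0, 1.0, -0.029, 0.0]
contact_force: [0.6, -0.5, 0.6]
gripper_width: 0.598
grasp_force: 0.0
```

>>> {"api": "send_rows", "payload": {"deltas": "0 0 -0.02 0; 0 0 -0.04 0; 0 0 -0.04 0; 0 0 -0.04 0; 0 0 -0.04 0"}}

```text
t: 15.95
eef_pos: [0.495, 0.235, 0.1739]
tool_rot: [0.0, 1.0, -0.029, -0.001]
contact_force: [-0.5, 0.2, -1.2]
gripper_width: 0.597
grasp_force: 0.0
```

```bash
python3 - <<'E'
from h import *
p=bot.read_camera("wrist");save(p,"g.png");held(p);slab(p)
W=cloud(p);D=np.linalg.norm(W[...,:2]-[.4957,.2352],axis=-1)
for a in range(4):
    t=np.arctan2(W[...,1]-.2352,W[...,0]-.4957);s=(D>.03)&(D<.044)&(abs(np.angle(np.exp(1j*(t-a*np.pi/2))))<.5)
    print(a,np.median(W[s][:,2]))
s=(D>.056)&(D<.07)&(p["depth"]>0);print("slab z near",np.median(W[s][:,2]))
q=bot.read_camera("top")
for n in("pepper_mill","salt_shaker","jar","spice_jar"):print(n,[np.round(r["xyz"],3).tolist() for r in bot.landmark_of(q,n)[:1]])
E
```

```text
lid 0.79 [218. 175. 111.] [0.03850946 0.03939454 0.03982484 0.04180287] ((0.495779424905777, 0.2350195348262787), 0.047871220856904984)
lid 0.69 [93. 91. 87.] [0.01059394 0.03267001 0.03420394 0.03536728] ((0.49343958497047424, 0.1793348789215088), 0.16512618958950043)
slab 0.034604734521407915 ((0.4925295114517212, 0.17897385358810425), (0.2915688753128052, 0.16020624339580536), 86.6712646484375)
pocket 416 ((0.49602940678596497, 0.2340245097875595), 0.05064650997519493) [[0.46715731 0.1842181  0.02610343]
 [0.5453351  0.28183344 0.02930819]]
0 0.03973300314167194
1 0.2505567098557845
2 0.039711698142919055
3 0.2520068334351309
slab z near 0.03552500563829239
pepper_mill [[0.694, -0.218, -0.003]]
salt_shaker [[0.435, 0.451, -0.003]]
jar [[0.436, 0.455, 0.0]]
spice_jar [[0.556, 0.466, -0.001]]
```

View pics/g.png

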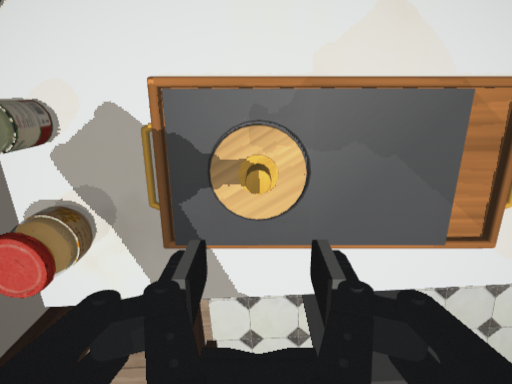

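The lid is seated in its pocket at px (258,172): its top is at z 0.0397, about 5 mm above the slab, as expected, and level front to back. The gripper is clear and the jars are undisturbed, so I hand in.

```bash
python3 -c "
from station import bot
print(bot.hand_in())"
```

```text
the job is handed in; nothing more can be done
None
```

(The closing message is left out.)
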